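# Pack and latch the site-visit case

### The arm

A 7-joint arm with a two-finger parallel gripper is mounted at the origin on a cart in front of the work surface, level with it; the furniture and walls round the work are solid. World frame = base frame: x ahead of the robot, y to its left, z up, the work surface at z = 0. Lengths are in m, angles in degrees, forces in N, time in s.
With the tool pointing down it reaches from about 0.35 to 0.775 m from the base axis. Payload 3.1 kg.
Tool frame: the origin (TCP) lies on the centre line of the jaws, within the pads' length; the fingertips stand 17 mm ahead of it and the grasp point (between the pads) lies 2 mm behind it (robot.tip_reach is the distance from the TCP to the fingertips, in m); z points along the fingers, y is the line along which they close (so a half turn about z gives the same grasp; the last joint's range is limited). The gripper opens to 85 mm and grips with 20 to 120 N. Pads are 22 mm wide; open, the fingers measure 114 mm over their backs; the gripper's body (76 mm by 85 mm) begins 54 mm behind the grasp point. The pads swing forward as they close: fully open they stand 13 mm farther back than shut.
Start: joints at [-2.389, 17.813, 0.802, 86.603, -0.252, 75.585, -1.558], TCP at [0.55, 0, 0.248] pointing down, gripper open.
Joint ranges: [-154.91, 154.91], [-16.99, 109.72], [-72.82, 74.43], [7.12, 147.25], [-82.49, 262.49], [11.32, 116.49], [-174.64, 174.64]. Speed limits (degrees/s): [159.86, 159.86, 180, 180, 180, 180, 180].

### API

Orientations are given as [roll, pitch, yaw] about the fixed x, y, z axes, in that order (R = Rz(yaw) Ry(pitch) Rx(roll)).
In Python, from station import robot, fingers, vision, workorder, recognise gives the robot as it stands. Calls block until the motion is done:
- robot.move_to(position, orientation): joint-space move of the TCP to a pose.
- robot.line_to(position, orientation=None, velocity=0.15, f_stop=None): straight line of the TCP; orientation=None keeps the orientation; velocity is the mean speed in m/s. With f_stop (N) it stops when the force on the tool has changed by that much, and returns True; else False.
- robot.move_j(angles): joint-space move.
- fingers.gripper_to(opening, force=None): opening from 0.0 (shut) to 1.0 (fully open); force is the grip in N (None keeps the last); returns when the fingers have stopped.
- robot.pause(seconds).
- robot.inverse_kinematics(position, orientation): joint angles nearest the present ones, or None.
- vision.grab_frame(name): name is "scene" or "side" or "wrist"; returns the picture (420x560x3 uint8, red, green, blue); there is no depth.
- vision.calibration(name): a dict with "mtx" (3x3 intrinsics, pixels), "k1" (the pictures are not rectified: a ray, as slopes to the right and down, at radius r is drawn at 1 + k1 r^2 times it, then the intrinsics apply), "extrinsics" (4x4, takes a point from world to camera coordinates); the wrist camera has in their place "T_tool_cam" (4x4, takes a point from camera to tool coordinates, whose origin is the TCP and whose axes are the flange's). Camera axes: x right, y up, looking along -z (the intrinsics and any distortion apply to the point x, -y, -z); pixel columns grow to the right and rows downward; lengths in m; the calibration is good to about 2 mm. A picture is of the moment at which its call begins: read the wrist's pose just before it. calibration takes no time and is no camera call.
A pose or a line that the arm cannot do raises robot.PlanningError and nothing moves.
- workorder.close_job(): hands the job in; it is judged then, once.
Trained networks look in the newest picture that a camera, given by its name, has taken for a name from the list of things; names that differ only in an ending like _2 or _b are one class to them, and where a whole thing is asked for, a point or a joint stands for the part that bears it (a point fixed in the world has none). Each returns a list of dicts, best first, with "p" (0 to 1); they miss things now and then, are a little off and sometimes report something else, mostly with a low value. They report only what shows in the picture. A call takes as long as a camera call. They do not tell look-alikes from the thing itself.
- recognise(label, camera): "rect" ([centre column, centre row, width, height] in pixels, round what is visible of it).
Readings, each from a call of its own:
- robot.current_time_s(): time.
- robot.current_joint_positions(): joint angles.
- robot.current_dq(): joint speeds.
- robot.current_joint_torque(): joint torques, N m.
- robot.current_tool_pos(): TCP position.
- robot.current_eef_rot(): TCP orientation.
- robot.current_contact_force(): force on the tool from outside, world axes, zero at the start.
- robot.current_torque(): the same for the moment, N m.
- robot.current_finger_gap(): opening from 0.0 (shut) to 1.0 (fully open).
- robot.current_gripper_force(): force on a finger pad.
Only numpy, scipy, OpenCV 4.12 (cv2) and the standard library are available. Lean on these libraries where they do the work, as an engineer would, in place of code of your own. Each camera call takes 0.05 s, during which the arm holds its last target. There are 200 camera calls.

### The job

Pack the open instrument case for a site visit: the wood sample flat in its long shallow pocket and the tape measure lying on its side in its deep pocket, both all the way down. Then shut the lid fully and fold the latch on its front edge right down so that it hooks under the keeper. Leave the paint pots and the block of sticky notes as they stand.

Things in the scene. Friction and masses are not known exactly. Their poses are not given: they have to be found in the camera images.
- case: black foam-filled instrument case, fixed, 136 (x) x 268 (y) x 44 mm without lid; foam top at z = 40 mm. Origin: centre of underside; x to the hinge side, y left. Each empty pocket has finger scoops at the middle of both long sides, 40 mm along x, 28 mm along y, 22 mm deep (one shared between the two). The third pocket holds a glue stick, which stays.
- tape_pocket (a point): centre of the floor of the tape measure's pocket: 94 mm (case x) x 66 mm (case y), floor 34 mm below the foam top; axes as the case's
- sample_pocket (a point): centre of the floor of the wood sample's pocket: 116 mm (case x) x 52 mm (case y), floor 13 mm below the foam top; axes as the case's
- lid (a joint): angle of the lid, a 17 mm thick black shell 142 x 268 mm hinged along the case's back edge: 0 shut, 1.57 upright, up to 2.0 leaning back; stiff, it stays where it is left (about 2 N at its edge moves it)
- lid_hinge (a point): middle of the lid's hinge line, 72 mm behind the case centre, z = 46.5 mm; axes are the lid's: x away from its free edge, y along the hinge, z out of its outer face (up when shut)
- lid_edge (a point): middle of the lid's free (front) edge on its outer face, 142 mm from the hinge, 18 mm above the hinge line when shut; axes are the lid's
- latch (a joint): angle of the aluminium latch on the middle of the lid's front edge: 0 folded right down against the case front (hooked under the keeper), 1.57 sticking straight out from the lid's edge, up to 1.9; stiff, it stays where it is left (about 1.5 N at its end moves it)
- latch_pin (a point): the latch's pin on the lid's front edge, 146 mm from the lid's hinge; 57 mm above the desk with the lid shut; axes are the latch's, -z from the pin to its end, -x out of its outer face
- latch_end (a point): outer face of the latch near its free end, 36 mm from the pin; the latch is 50 mm wide (y) and about 10 mm thick
- tape_measure: yellow pocket tape measure, standing on its narrow edge at the start. Body 32 mm thick (own x, -15 to 17), 68 mm long (own y, -28 to 40, its steel hook sticks out to -40), 61 mm high (own z, 0 to 61); mass 0.24 kg. Origin on its underside as it stands. It stands between two paint pots, which leave no room to lay it down there
- tape_middle (a point): middle of the tape measure's body; axes as its body's
- wood_sample: oiled pale wood sample block 48 (own x) x 110 (own y) x 13 mm (own z), lying flat; origin at the centre of its underside
- pot_a: sample pot of paint, 54 mm across, 61 mm tall, standing beside the tape measure; origin at the centre of its underside; leave alone
- pot_b: the other paint pot beside the tape measure, same size; leave alone
- sticky_block: block of sticky notes 76 x 76 x 27 mm, beside the wood sample; origin at the centre of its underside; leave alone
- sample_middle (a point): middle of the wood sample, 6 mm above its underside; axes as its body's
Not all that is in view belongs to the job. Leave any red look-alike of the tape_measure alone.

How it is judged:
By the outcome, as a careful person would: the job done as asked, in the order asked, and still so for the second after the job is handed in, with the robot touching nothing.
It also fails if it takes over 72 s, if anything falls off the work surface, if the arm or the gripper's body presses on something with over 40 N, if the wrist force passes 120 N, or if a joint passes its speed limit or range.

## Working session

There is one attempt and no reset: what is moved stays moved. The work goes in short steps, each a Python script; the robot and the scene stay as the last script left them, time stands still between calls to the robot, and variables do not carry over. Pictures are saved under pics/ and viewed, at most 10 in all, crops included, and the job is handed in when it is done.

```bash
mkdir -p pics; ls; python3 - <<'E'
from station import robot, fingers, vision, workorder, recognise
import cv2,numpy as np
ims=[]
for c in ["scene","side"]:
    im=vision.grab_frame(c); cv2.imwrite(f"pics/{c}0.png",im[:,:,::-1])
    cal=vision.calibration(c); E=np.array(cal["extrinsics"]); print(c,np.round(cal["mtx"],1).tolist(),cal["k1"],(-E[:3,:3].T@E[:3,3]).round(3))
    for l in ["case","lid","latch","tape_measure","wood_sample","pot_a","sticky_block"]:
        print(l,[(np.round(d["rect"]).astype(int).tolist(),round(d["p"],2)) for d in recognise(l,c)][:4])
print(vision.calibration("wrist"))
E
```

```text
pics
scene [[472.7, 0.0, 286.9], [0.0, 472.7, 204.6], [0.0, 0.0, 1.0]] -0.08337539975465942 [-0.481 -0.517  0.707]
case []
lid [([298, 166, 89, 72], 0.96), ([391, 261, 48, 19], 0.74), ([186, 203, 10, 24], 0.48)]
latch []
tape_measure [([186, 204, 13, 23], 0.74), ([202, 216, 27, 22], 0.56)]
wood_sample [([388, 261, 48, 17], 0.76)]
pot_a [([202, 191, 22, 24], 0.58)]
sticky_block [([399, 286, 42, 32], 0.73), ([298, 137, 20, 13], 0.72)]
side [[472.2, 0.0, 278.9], [0.0, 472.2, 209.8], [0.0, 0.0, 1.0]] -0.15921697943886992 [0.156 1.048 0.541]
case [([242, 209, 104, 122], 0.89), ([238, 305, 32, 40], 0.7), ([268, 317, 34, 43], 0.43)]
lid [([220, 197, 53, 93], 0.68)]
latch [([240, 304, 35, 39], 0.5)]
tape_measure [([238, 308, 30, 43], 0.74), ([279, 279, 25, 36], 0.67)]
wood_sample [([318, 200, 19, 19], 0.84), ([220, 198, 58, 95], 0.47)]
pot_a [([268, 314, 34, 46], 0.72), ([211, 289, 31, 34], 0.68), ([321, 200, 21, 15], 0.33)]
sticky_block [([351, 197, 26, 15], 0.75)]
{'mtx': array([[371.95764773,   0.        , 280.70230424],
       [  0.        , 371.95764773, 207.27725348],
       [  0.        ,   0.        ,   1.        ]]), 'k1': -0.020525243789990467, 'T_tool_cam': array([[ 4.73404796e-04,  9.46800241e-01,  3.21821504e-01,
         8.34470476e-02],
       [ 9.99999857e-01, -3.68333947e-04, -3.87376410e-04,
         7.40159692e-04],
       [-2.48230294e-04,  3.21821641e-01, -9.46800280e-01,
        -1.25694086e-01],
       [ 0.00000000e+00,  0.00000000e+00,  0.00000000e+00,
         1.00000000e+00]])}
```

```bash
python3 - <<'E'
import cv2,numpy as np
a=cv2.imread("pics/scene0.png");b=cv2.imread("pics/side0.png")
a=a[90:340,150:450];b=b[130:350,150:400]
a=cv2.resize(a,(480,400),interpolation=3);a=cv2.resize(cv2.imread("pics/scene0.png")[100:320,160:440],(800,629)); 
a=cv2.resize(cv2.imread("pics/scene0.png")[110:310,165:431],(798,600),interpolation=2)
b=cv2.resize(cv2.imread("pics/side0.png")[140:350,150:400],(714,600),interpolation=2)
cv2.imwrite("pics/a1.png",a);cv2.imwrite("pics/b1.png",b)
E
```

```text
(no output)
```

View pics/a1.png

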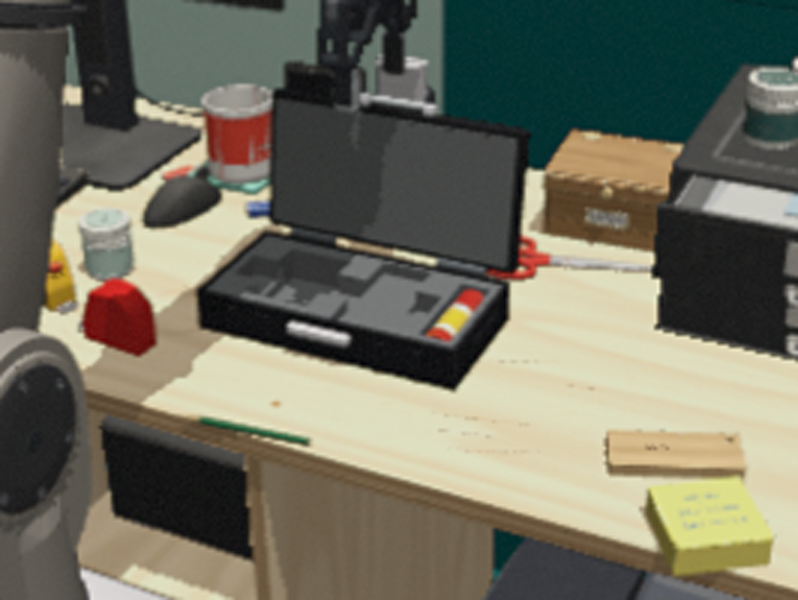

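View pics/b1.png

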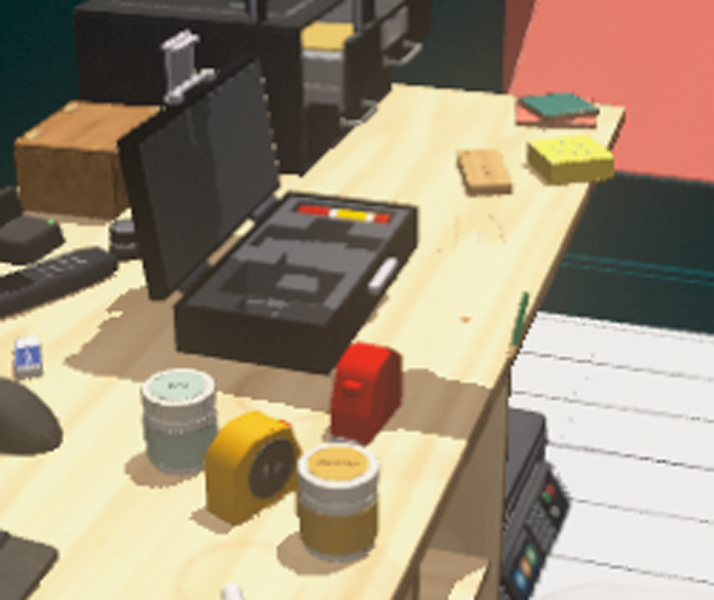

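The two pictures show:
- **Yellow tape measure:** side (238,303), scene (186,203), between the pots at side (213,288) and (268,315).
- **Red look-alike:** side (278,278), scene (205,216). I leave this one alone.
- **Wood sample:** side (318,200), scene (390,261). The wooden box and the yellow sticky block could be mistaken for it.
- **Case:** the lid is upright with the latch sticking up.

By the description I choose the yellow tape.

```bash
cat > h.py <<'E'
from station import robot, fingers, vision, workorder, recognise
import cv2,numpy as np
from scipy.spatial.transform import Rotation as Ro
from scipy.optimize import least_squares
def rot(o): return Ro.from_euler("xyz",o,degrees=True).as_matrix()
def wext():
    T=np.eye(4);T[:3,:3]=rot(robot.current_eef_rot());T[:3,3]=robot.current_tool_pos()
    return np.linalg.inv(T@vision.calibration("wrist")["T_tool_cam"])
def ext(c): return np.array(vision.calibration(c)["extrinsics"])
def proj(P,c,E):
    cal=vision.calibration(c);P=np.atleast_2d(P);q=P@E[:3,:3].T+E[:3,3]
    s=np.c_[q[:,0]/-q[:,2],-q[:,1]/-q[:,2]];s=s*(1+cal["k1"]*(s**2).sum(1,keepdims=True))
    return s*cal["mtx"][0,0]+cal["mtx"][:2,2]
def ray(px,c,E):
    cal=vision.calibration(c);d=(np.atleast_2d(px)-cal["mtx"][:2,2])/cal["mtx"][0,0];s=d.copy()
    for _ in range(10): s=d/(1+cal["k1"]*(s**2).sum(1,keepdims=True))
    v=np.c_[s[:,0],-s[:,1],-np.ones(len(s))]@E[:3,:3];o=-E[:3,:3].T@E[:3,3]
    return o,v
def onz(px,z,c,E):
    o,v=ray(px,c,E);return o+v*((z-o[2])/v[:,2])[:,None]
E
python3 - <<'E'
from h import *
print(robot.current_time_s(),robot.current_eef_rot())
S=ext("side");C=ext("scene")
for n,p,z in [("tape",(238,306),.03),("red",(278,278),.03),("potL",(213,288),.03),("potR",(268,315),.03),("sample",(318,200),.008),("case",(259,222),.04)]:
    print(n,onz(p,z,"side",S).round(3))
print(onz((391,261),.008,"scene",C).round(3), onz((186,204),.03,"scene",C).round(3))
E0=wext();im=vision.grab_frame("wrist");np.save("w0.npy",E0);cv2.imwrite("pics/w0.png",im[:,:,::-1])
for n in ["case","lid","latch","tape_measure","wood_sample"]: print(n,[(np.round(d["rect"]).astype(int).tolist(),round(d["p"],2)) for d in recognise(n,"wrist")][:3])
E
```

```text
0.8 [ 1.79997549e+02 -3.31393065e-04  9.00067442e+01]
tape [[0.465 0.348 0.03 ]]
red [[0.425 0.224 0.03 ]]
potL [[0.539 0.304 0.03 ]]
potR [[0.401 0.358 0.03 ]]
sample [[ 0.466 -0.306  0.008]]
case [[ 0.558 -0.019  0.04 ]]
[[ 0.462 -0.317  0.008]] [[0.456 0.295 0.03 ]]
case [([457, 168, 204, 336], 0.63), ([374, 165, 367, 330], 0.62)]
lid [([456, 164, 203, 328], 0.84)]
latch [([517, 216, 81, 130], 0.93)]
tape_measure []
wood_sample [([204, 392, 52, 46], 0.59), ([377, 169, 364, 334], 0.32)]
```

View pics/w0.png

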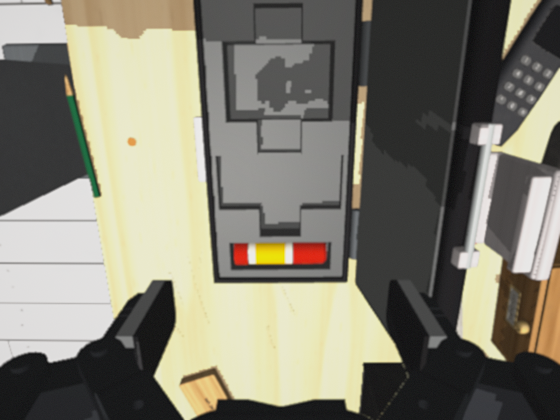

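The case spans columns 200–360. Its deep tape pocket is at about (278,83), the sample pocket at about (280,180) and the glue stick at (280,253). The latch is at (517,216) and the sample at (204,392). Next I take close wrist views of the tape, case and sample.

```bash
python3 - <<'E'
from h import *
for n,p,y in [("tape",[.455,.19,.28],90),("case",[.54,-.1,.29],90),("samp",[.35,-.30,.27],0)]:
    robot.move_to(p,[180,0,y]); E=wext(); im=vision.grab_frame("wrist")
    np.save(f"E_{n}.npy",E); cv2.imwrite(f"pics/w_{n}.png",im[:,:,::-1])
    for l in ["tape_measure","pot_a","wood_sample","sticky_block","case","lid","latch"]: 
        r=[(np.round(d["rect"]).astype(int).tolist(),round(d["p"],2)) for d in recognise(l,"wrist")][:2]
        if r: print(n,l,r)
    print(robot.current_time_s())
E
```

```text
tape tape_measure [([253, 138, 39, 87], 0.93), ([296, 35, 55, 69], 0.76)]
tape pot_a [([222, 6, 41, 12], 0.85), ([375, 42, 73, 67], 0.75)]
tape sticky_block [([496, 280, 124, 164], 0.49)]
tape case [([425, 294, 269, 216], 0.89)]
tape lid [([494, 279, 130, 166], 0.7)]
2.3667
case tape_measure [([461, 114, 194, 229], 0.21)]
case pot_a [([521, 30, 76, 59], 0.2)]
case sticky_block [([179, 360, 40, 61], 0.81)]
case case [([522, 29, 73, 55], 0.65), ([382, 113, 356, 226], 0.63)]
case lid [([460, 115, 200, 230], 0.74)]
case latch [([523, 29, 74, 58], 0.81), ([460, 116, 198, 232], 0.49)]
3.925
samp wood_sample [([296, 47, 124, 94], 0.91)]
samp sticky_block [([348, 140, 106, 109], 0.92)]
samp case [([44, 16, 88, 31], 0.7)]
5.4
```

View pics/w_tape.png

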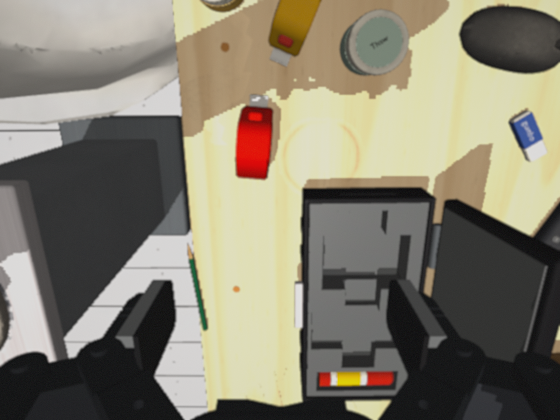

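View pics/w_case.png

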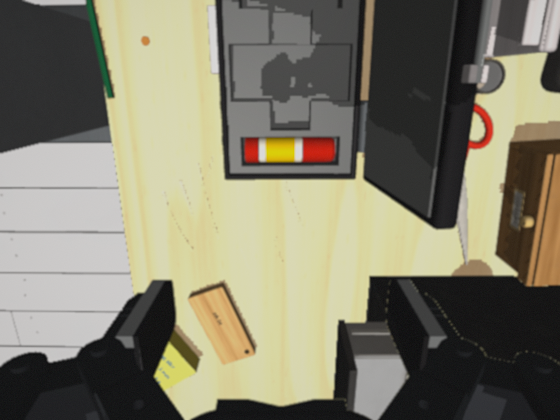

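View pics/w_samp.png

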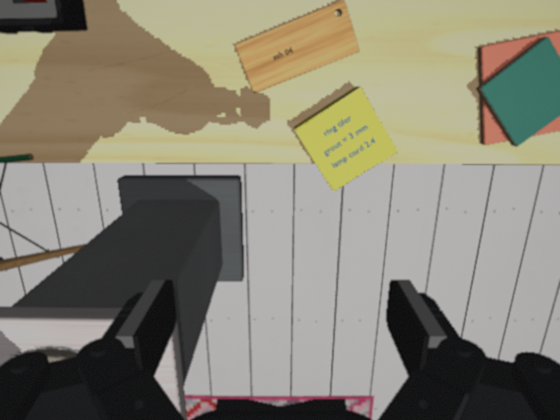

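The views show:
- **Yellow tape:** about (293,25), hook at (281,58), partly out of the frame. Teal pot at (375,42). The red look-alike is at (254,138).
- **Case view:** near rim corners at (226,180) and (356,178). The sample pocket is at (291,72).
- **Sample:** corners at (234,44), (255,92), (359,50) and (345,0).
- **Sticky block:** corners at (289,123), (357,87), (396,150) and (338,190).

```bash
python3 - <<'E'
from h import *
Es,Ec,Et=[np.load(f"E_{n}.npy") for n in("samp","case","tape")]
print("samp",onz([(234,44),(255,92),(359,50),(345,0)],.013,"wrist",Es)[:,:2].round(4).tolist())
print("samp(case)",onz([(189,294),(225,282),(256,349),(228,363)],.013,"wrist",Ec)[:,:2].round(4).tolist())
print("sticky",onz([(289,123),(357,87),(396,150),(338,190)],.027,"wrist",Es)[:,:2].round(4).tolist())
print("rim case",onz([(226,180),(356,178)],.044,"wrist",Ec)[:,:2].round(4).tolist())
print("rim tape",onz([(303,200),(434,195),(303,397)],.044,"wrist",Et)[:,:2].round(4).tolist())
print("pocket s",onz([(231,46),(351,43),(352,99),(234,101)],.04,"wrist",Ec)[:,:2].round(4).tolist())
print("hook",onz([(281,62)],.01,"wrist",Et)[:,:2].round(4).tolist())
print("pot",onz([(375,42)],.061,"wrist",Et)[:,:2].round(4).tolist())
# edge-model fit of case in w_case + w_tape
ims={n:cv2.GaussianBlur(cv2.imread(f"pics/w_{n}.png",0),(3,3),0) for n in("case","tape")}
np.set_printoptions(suppress=True)
for n,bx in [("case",(215,0,160,200)),("tape",(290,175,160,235))]:
    x,y,w,h=bx; cv2.imwrite(f"pics/crop_{n}.png",cv2.resize(cv2.imread(f"pics/w_{n}.png")[y:y+h,x:x+w],None,fx=2.5,fy=2.5,interpolation=2))
a=cv2.imread("pics/crop_case.png");b=cv2.imread("pics/crop_tape.png");m=np.zeros((600,800,3),np.uint8);m[:a.shape[0],:400]=a;m[:b.shape[0],400:]=b[:600];cv2.imwrite("pics/crops.png",m)
E
```

```text
samp [[0.4689, -0.2538], [0.4252, -0.273], [0.4641, -0.3729], [0.5069, -0.3572]]
samp(case) [[0.4276, -0.2646], [0.4732, -0.2475], [0.5095, -0.3474], [0.4716, -0.3704]]
sticky [[0.3967, -0.3065], [0.4305, -0.3705], [0.3708, -0.4135], [0.3291, -0.3577]]
rim case [[0.4848, -0.1105], [0.6185, -0.1078]]
rim tape [[0.4797, 0.156], [0.6132, 0.1611], [0.4844, -0.1029]]
pocket s [[0.4942, 0.0175], [0.6061, 0.0205], [0.6102, -0.0298], [0.4953, -0.0321]]
hook [[0.4576, 0.2892]]
pot [[0.5378, 0.3029]]
```

View pics/crops.png

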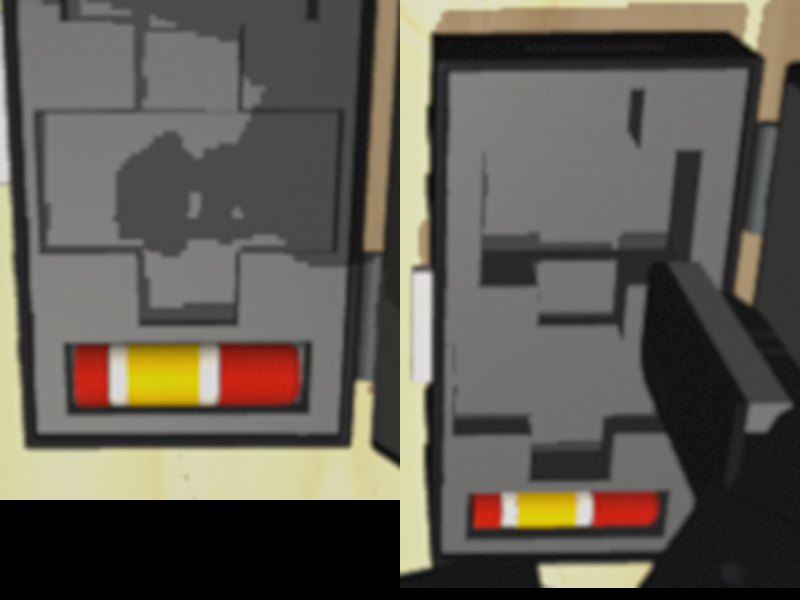

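```bash
python3 - <<'E'
from h import *
Ec,Et=[np.load(f"E_{n}.npy") for n in("case","tape")]
ob=[]# (E,local,px, pocket)
H=[(Ec,[-.068,-.134,.044],(225.4,178.4),0),(Ec,[.068,-.134,.044],(355,178.4),0),(Et,[-.068,.134,.044],(303.2,197.8),0),(Et,[.068,.134,.044],(434,199),0),(Et,[-.068,-.134,.044],(303.2,399),0),
(Ec,[-.058,.026,.04],(230.2,44.8),1),(Ec,[.058,.026,.04],(352.2,44.4),1),(Ec,[.058,-.026,.04],(351,100.8),1),(Ec,[-.058,-.026,.04],(231.8,100),1),(Et,[-.047,-.033,.04],(322,288.6),2),(Et,[.047,-.033,.04],(410.8,288.6),2)]
def world(p,l,k):
    x,y,a,ys,yt,px,pt=p;l=np.array(l)+[[0,0,0],[px,ys,0],[pt,yt,0]][k];c,s=np.cos(a),np.sin(a)
    return [x+c*l[0]-s*l[1],y+s*l[0]+c*l[1],l[2]]
def f(p): return np.concatenate([(proj(world(p,l,k),"wrist",E)[0]-px) for E,l,px,k in H])
r=least_squares(f,[.553,.02,0,-.03,.05,0,0],loss="soft_l1");print(r.x.round(4),np.degrees(r.x[2]));print(f(r.x).reshape(-1,2).round(1).tolist())
E
```

```text
[ 0.5492  0.0251  0.0104 -0.0316  0.0579  0.0014  0.0042] 0.5973059757686107
[[-1.5, 0.8], [1.0, -0.1], [-0.1, -0.0], [2.3, -2.8], [-1.7, 2.1], [-1.0, -0.5], [1.5, -0.9], [-0.2, 0.4], [0.0, 2.0], [2.6, 0.5], [-2.8, -0.6]]
```

```bash
python3 - <<'E'
from h import *
for p,y in [((.407,-.152,.28),-69),((.468,-.311,.01),-69),((.529,-.47,.28),111),((.68,0,.30),180),((.55,-.006,.045),180),((.55,-.006,.045),0),((.55,-.006,.045),-175)]:
    q=robot.inverse_kinematics(list(p),[180,0,y]); print(p,y,None if q is None else np.round(q).tolist())
# tilted lay-down options: approach outward
for (x,y) in [(.42,-.05),(.5,-.25),(.55,-.25),(.6,-.25),(.45,-.3)]:
    az=np.degrees(np.arctan2(y,x))
    for tilt in (50,60,70):
        for fl in (0,180):
            R=Ro.from_euler("z",az,degrees=True)*Ro.from_euler("y",-tilt,degrees=True)*Ro.from_euler("x",180,degrees=True)*Ro.from_euler("z",fl,degrees=True)
            zt=R.as_matrix()[:,2]
            q=robot.inverse_kinematics([x,y,.04],R.as_euler("xyz",degrees=True).tolist()); print((x,y),tilt,fl,zt.round(2),None if q is None else np.round(q).tolist())
E
```

```text
(0.407, -0.152, 0.28) -69 [-2.0, 3.0, 21.0, 100.0, -1.0, 77.0, -139.0]
(0.468, -0.311, 0.01) -69 [11.0, 36.0, 29.0, 101.0, -22.0, 49.0, -109.0]
(0.529, -0.47, 0.28) 111 [34.0, 38.0, 13.0, 52.0, -8.0, 91.0, 66.0]
(0.68, 0, 0.3) 180 [25.0, 44.0, -62.0, 54.0, 39.0, 99.0, 68.0]
(0.55, -0.006, 0.045) 180 [15.0, 31.0, -21.0, 100.0, 14.0, 51.0, 77.0]
(0.55, -0.006, 0.045) 0 [-9.0, 29.0, 11.0, 101.0, -7.0, 50.0, -85.0]
(0.55, -0.006, 0.045) -175 [40.0, 46.0, -62.0, 100.0, 45.0, 63.0, 58.0]
(0.42, -0.05) 50 0 [ 0.76 -0.09 -0.64] None
(0.42, -0.05) 50 180 [ 0.76 -0.09 -0.64] None
(0.42, -0.05) 60 0 [ 0.86 -0.1  -0.5 ] None
(0.42, -0.05) 60 180 [ 0.86 -0.1  -0.5 ] None
(0.42, -0.05) 70 0 [ 0.93 -0.11 -0.34] None
(0.42, -0.05) 70 180 [ 0.93 -0.11 -0.34] None
(0.5, -0.25) 50 0 [ 0.69 -0.34 -0.64] [50.0, 30.0, -31.0, 141.0, 161.0, 41.0, 114.0]
(0.5, -0.25) 50 180 [ 0.69 -0.34 -0.64] [32.0, 27.0, -10.0, 142.0, 171.0, 39.0, -82.0]
(0.5, -0.25) 60 0 [ 0.77 -0.39 -0.5 ] [59.0, 45.0, -41.0, 146.0, 166.0, 66.0, 121.0]
(0.5, -0.25) 60 180 [ 0.77 -0.39 -0.5 ] [46.0, 39.0, -26.0, 146.0, 170.0, 64.0, -72.0]
[... 769 characters left out ...]
.0, -25.0]
(0.6, -0.25) 60 0 [ 0.8  -0.33 -0.5 ] [46.0, 42.0, -31.0, 133.0, 167.0, 53.0, 115.0]
(0.6, -0.25) 60 180 [ 0.8  -0.33 -0.5 ] [30.0, 38.0, -12.0, 134.0, 173.0, 52.0, -80.0]
(0.6, -0.25) 70 0 [ 0.87 -0.36 -0.34] [56.0, 57.0, -41.0, 135.0, 175.0, 74.0, 126.0]
(0.6, -0.25) 70 180 [ 0.87 -0.36 -0.34] [11.0, 47.0, 10.0, 137.0, 178.0, 73.0, -98.0]
(0.45, -0.3) 50 0 [ 0.64 -0.42 -0.64] [57.0, 29.0, -31.0, 144.0, 162.0, 43.0, 112.0]
(0.45, -0.3) 50 180 [ 0.64 -0.42 -0.64] [8.0, 28.0, 26.0, 146.0, 189.0, 42.0, -107.0]
(0.45, -0.3) 60 0 [ 0.72 -0.48 -0.5 ] None
(0.45, -0.3) 60 180 [ 0.72 -0.48 -0.5 ] None
(0.45, -0.3) 70 0 [ 0.78 -0.52 -0.34] None
(0.45, -0.3) 70 180 [ 0.78 -0.52 -0.34] None
```

```bash
python3 - <<'E'
from h import *
Ec=np.load("E_case.npy")
for px in [(440,228),(458,222),(432,222)]:
    o,v=ray(px,"wrist",Ec);t=(-.1085-o[1])/v[0,1];P=o+t*v[0];print(px,P.round(3))
robot.move_to([.407,-.152,.28],[180,0,-69]);E=wext();im=vision.grab_frame("wrist");np.save("E_s2.npy",E)
cv2.imwrite("pics/w_s2.png",im[:,:,::-1])
for l in["wood_sample","sticky_block"]:print(recognise(l,"wrist")[:2])
hsv=cv2.cvtColor(im,cv2.COLOR_RGB2HSV)
P=[[.4663,-.3142,.013],[.4,-.36,.027]];px=proj(P,"wrist",E);print(px.round())
for (u,v) in px.astype(int): print(hsv[v-2:v+3,u-2:u+3].reshape(-1,3).mean(0))
for d in(-60,60): u,v=px[0].astype(int);print(hsv[v,u+d],hsv[v+d,u])
print(robot.current_time_s())
E
```

```text
(440, 228) [ 0.65  -0.108  0.18 ]
(458, 222) [ 0.668 -0.108  0.168]
(432, 222) [ 0.649 -0.108  0.169]
[{'rect': [284.9, 24.3, 53.5, 41.8], 'p': 0.8}]
[{'rect': [393.8, 8.9, 75.8, 16.9], 'p': 0.58}, {'rect': [284.0, 26.0, 49.6, 46.5], 'p': 0.57}]
[[284. -19.]
 [373. -48.]]
[ 18.88  13.52 190.92]
[  9.4    3.12 200.24]
[135  23  22] [  0   3 204]
[20 16 49] [ 19 122 216]
6.9667
```

View pics/w_s2.png

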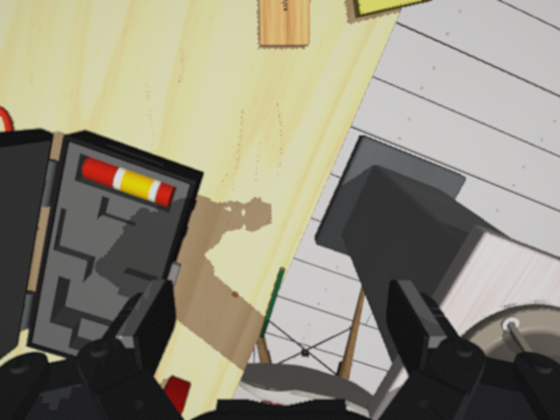

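This view was too far off: the sample's end is at (284,45) and the case's end at (130,180). The camera looks back towards the TCP, so I should stand directly above each object. I'll measure the sample numerically from above with grabCut.

```bash
cat >> h.py <<'E'
def look(name,p,o):
    robot.move_to(p,o);E=wext();im=vision.grab_frame("wrist");np.save(f"E_{name}.npy",E);cv2.imwrite(f"pics/w_{name}.png",im[:,:,::-1]);return im,E
def cut(im,poly):
    """grabCut, probable foreground inside poly(px), sure background beyond a dilated poly; largest blob"""
    m=np.zeros(im.shape[:2],np.uint8);cv2.fillConvexPoly(m,np.int32(poly),1);k=lambda r:np.ones((r,r),np.uint8)
    g=np.full(m.shape,cv2.GC_BGD,np.uint8);g[cv2.dilate(m,k(25))>0]=cv2.GC_PR_BGD;g[m>0]=cv2.GC_PR_FGD;g[cv2.erode(m,k(17))>0]=cv2.GC_FGD
    cv2.grabCut(np.ascontiguousarray(im[:,:,::-1]),g,None,np.zeros((1,65)),np.zeros((1,65)),8,cv2.GC_INIT_WITH_MASK)
    f=((g==1)|(g==3)).astype(np.uint8);n,l,s,c=cv2.connectedComponentsWithStats(f)
    return (l==1+np.argmax(s[1:,4])).astype(np.uint8)
def boxpts(x,y,a,l,w,z):
    R=rot([0,0,a])[:2,:2];return np.c_[(np.array([(-1,-1),(1,-1),(1,1),(-1,1)])*[l/2,w/2])@R.T+[x,y],[z]*4]
E
python3 - <<'E'
from h import *
im,E=look("s3",[.468,-.311,.25],[180,0,-69])
print(recognise("wood_sample","wrist")[:2])
poly=proj(boxpts(.468,-.311,-69,.110,.048,.013),"wrist",E);print(poly.round(0).tolist())
f=cut(im,poly);c=max(cv2.findContours(f,0,1)[0],key=cv2.contourArea)[:,0].astype(float)
w=onz(c,.013,"wrist",E)[:,:2]
r=cv2.minAreaRect(np.float32(w*1000));print(r, cv2.contourArea(np.float32(w*1000)))
v=im.copy();cv2.drawContours(v,[np.int32(c)],-1,(255,0,0),1);v=cv2.resize(v[40:340,130:430],(600,600))
cv2.imwrite("pics/s3v.png",v[:,:,::-1])
hsv=cv2.cvtColor(im,cv2.COLOR_RGB2HSV);print(np.median(hsv[f>0],axis=0),robot.current_time_s())
E
```

```text
[{'rect': [284.6, 164.4, 51.1, 107.9], 'p': 0.58}]
[[305.0, 220.0], [307.0, 111.0], [256.0, 111.0], [259.0, 220.0]]
((467.25030517578125, -313.5365295410156), (50.69660949707031, 109.87934875488281), 21.086881637573242) 5346.777617209358
[ 18. 122. 191.] 7.7917
```

```bash
python3 - <<'E'
from h import *
im,E=look("p0",[.549,.02,.27],[180,0,0])
im,E=look("t2",[.465,.335,.27],[180,0,-20])
for l in["tape_measure","pot_a"]:
    for d in recognise(l,"wrist")[:3]: print(l,np.round(d["rect"]),round(d["p"],2))
print(robot.current_time_s())
a=cv2.imread("pics/w_p0.png")[20:380,140:420];b=cv2.imread("pics/w_t2.png")[20:380,140:420]
cv2.imwrite("pics/pt.png",cv2.resize(np.hstack([a,b]),(800,514),interpolation=2))
E
```

```text
tape_measure [400. 164.  94.  55.] 0.79
tape_measure [285. 164.  76.  46.] 0.74
pot_a [287.  85.  61.  66.] 0.75
pot_a [278. 238.  54.  66.] 0.73
10.5167
```

View pics/pt.png

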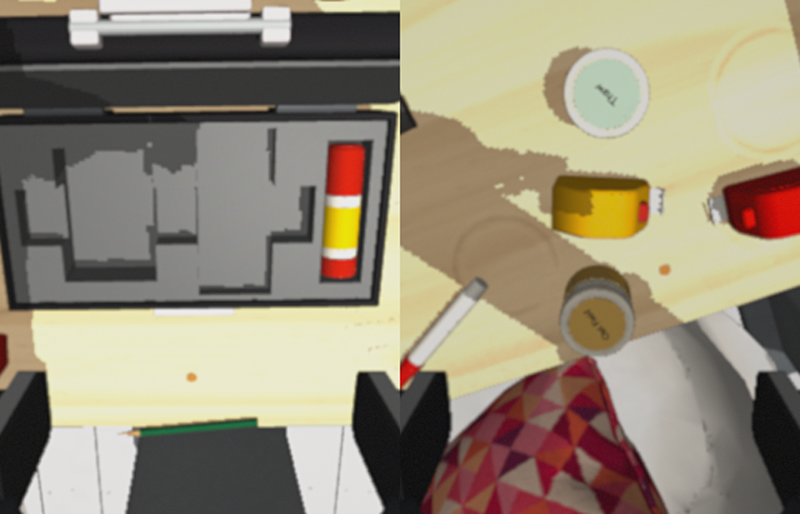

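The left half (pocket view) shows the sample pocket at crop x 197–274, y 126–292, and the tape pocket at x 65–157 with its front edge at y 281. The right half is the close check of my choice: the yellow tape body spans crop x 553–648, y 178–238, with its hook at (660,200) and pots at (606,92) and (597,318). The red look-alike stands apart at (765,203).

```bash
python3 - <<'E'
from h import *
E=np.load("E_p0.npy");s=800/560
cr=lambda p:(np.array(p)/s+[140,20])
H=[([-.068,-.134,.044],(378,306),0),([-.068,.134,.044],(11,309),0),([.068,-.134,.044],(397,113),0),
([.058,.026,.04],(197,125),1),([-.058,.026,.04],(199,292),1),([-.058,-.026,.04],(272,292),1),([.058,-.026,.04],(277,127),1),
([-.047,.033,.04],(65,281),2),([-.047,-.033,.04],(156,281),2)]
def world(p,l,k):
    x,y,a,ys,yt=p;l=np.array(l)+[[0,0,0],[0,ys,0],[0,yt,0]][k];c,q=np.cos(a),np.sin(a)
    return np.array([x+c*l[0]-q*l[1],y+q*l[0]+c*l[1],l[2]])
f=lambda p:np.concatenate([proj(world(p,l,k),"wrist",E)[0]-cr(px) for l,px,k in H])
r=least_squares(f,[.549,.025,0,-.03,.057],loss="soft_l1");print(r.x.round(4),np.degrees(r.x[2]));print(f(r.x).reshape(-1,2).round(1).tolist())
print("sample pk",world(r.x,[0,0,.04],1),"tape pk",world(r.x,[0,0,.04],2))
im=cv2.imread("pics/w_t2.png");E=np.load("E_t2.npy");h=cv2.cvtColor(im,cv2.COLOR_BGR2HSV)
m=((h[...,0]>16)&(h[...,0]<32)&(h[...,1]>170)).astype(np.uint8);m[:,:230]=0;m[:,330:]=0;m[:130]=0;m[200:]=0
m=cv2.morphologyEx(m,cv2.MORPH_CLOSE,np.ones((7,7)));n,l,st,c=cv2.connectedComponentsWithStats(m);k=1+np.argmax(st[1:,4]);print(st[k],c[k]);cc=max(cv2.findContours((l==k).astype(np.uint8),0,1)[0],key=cv2.contourArea);print(cv2.minAreaRect(cc))
T=rot([180,0,-20])
for z in(0,.03,.06):
    q=onz([(280.4,144.6),(280.4,186.6),(247.1,165),(313.6,165)],z,"wrist",E)-np.array([.465,.335,0]);print(z,(q@T)[:,:2].round(4).tolist())
print((onz([cr((206,92)),cr((197,318))],.061,"wrist",E)).round(3).tolist())
E
```

```text
[ 0.5502  0.0246  0.0065 -0.0313  0.0578] 0.3706462976961443
[[0.2, 0.3], [-3.7, 1.0], [1.0, -2.4], [0.1, 1.4], [0.1, 1.0], [-0.4, 0.5], [0.1, -0.5], [-0.5, -0.4], [0.5, -1.1]]
sample pk [ 0.55042128 -0.00671056  0.04      ] tape pk [0.54984495 0.08237962 0.04      ]
[ 247  144   67   43 2478] [278.61904762 164.11662631]
((279.5712890625, 165.00340270996094), (66.21070098876953, 41.048728942871094), 2.7263107299804688)
0 [[0.0222, 0.001], [-0.0241, 0.0009], [0.0002, -0.0351], [-0.0, 0.0369]]
0.03 [[0.0269, 0.001], [-0.0158, 0.0008], [0.0067, -0.0324], [0.0064, 0.0341]]
0.06 [[0.0317, 0.001], [-0.0076, 0.0008], [0.0131, -0.0297], [0.0129, 0.0314]]
[[0.542, 0.302, 0.061], [0.405, 0.359, 0.061]]
```

```bash
cat >> h.py <<'E'
def st(m=""): print(m,"t",round(robot.current_time_s(),2),"p",np.round(robot.current_tool_pos(),4),"F",np.round(robot.current_contact_force(),1),"gap",round(robot.current_finger_gap(),3))
E
python3 - <<'E'
from h import *
o=[180,0,111.1];fingers.gripper_to(.72,force=40)
robot.move_to([.4673,-.3135,.09],o)
robot.line_to([.4673,-.3135,.035],velocity=.15)
print(robot.line_to([.4673,-.3135,.003],velocity=.04,f_stop=3));st("touch")
z=robot.current_tool_pos()[2]
robot.line_to([.4673,-.3135,z+.005]);fingers.gripper_to(0.3,force=40);st("grip")
robot.line_to([.4673,-.3135,.15],velocity=.3);st("lift")
print(robot.current_gripper_force(), np.round(robot.current_joint_positions()))
E
```

```text
True
touch t 15.01 p [ 0.4673 -0.3135  0.0117] F [-1.5 -1.1  5.1] gap 0.722
grip t 15.53 p [ 0.4673 -0.3135  0.0167] F [ 0.2 -1.7  0.4] gap 0.55
lift t 16.12 p [ 0.4671 -0.3132  0.1501] F [-0.6  0.2 -0.9] gap 0.547
42.3851215839386 [20. 24. 17. 93. -7. 64. 60.]
```

```bash
python3 - <<'E'
from h import *
o=[180,0,-179.5];x,y=.5504,-.0067
robot.move_to([x,y,.10],o);st("above")
robot.line_to([x,y,.066],velocity=.15)
print(robot.line_to([x,y,.0445],velocity=.03,f_stop=6));st("down")
E
```

```text
above t 17.34 p [ 0.5503 -0.0096  0.0998] F [ 0.1 -0.8 -0.1] gap 0.546
False
down t 18.58 p [ 0.5506 -0.0067  0.0446] F [-0.3  0.5 -0.9] gap 0.548
```

```bash
python3 - <<'E'
from h import *
x,y=.5504,-.0067
fingers.gripper_to(.68);robot.line_to([x,y,.085],velocity=.3)
fingers.gripper_to(0.0);print(robot.line_to([x,y,.052],velocity=.06,f_stop=6));st("press")
robot.line_to([x,y,.16],velocity=.4)
# IK checks for the tape plan
def ok(p,R): 
    q=robot.inverse_kinematics(list(p),R.as_euler("xyz",degrees=True).tolist());return None if q is None else np.round(q).tolist()
g=Ro.from_euler("xyz",[180,0,-20],degrees=True)
for ps in(-22.7,157.3): print("grasp",ps,robot.inverse_kinematics([.466,.335,.04],[180,0,ps]))
for (X,Y) in [(.5,-.25),(.45,-.25),(.55,-.28),(.42,0.0)]:
  for ps in(0,180):
    for t in(-65,-50,50,65):
        R=Ro.from_euler("xyz",[180,0,ps],degrees=True)*Ro.from_euler("y",t,degrees=True)
        print((X,Y),ps,t,R.as_matrix()[:,2].round(2),ok((X,Y,.045),R))
    R=Ro.from_euler("xyz",[180,0,90+ps],degrees=True)
  for ps in(90,-90):
    for t in(-65,-50,50,65):
        R=Ro.from_euler("xyz",[180,0,ps],degrees=True)*Ro.from_euler("y",t,degrees=True)
        print((X,Y),ps,t,R.as_matrix()[:,2].round(2),ok((X,Y,.045),R))
E
```

```text
True
press t 20.21 p [ 0.5501 -0.0067  0.0566] F [-0.1 -0.1  4.6] gap 0.001
grasp -22.7 [  1.98675437  48.4662672  -61.92980328  95.77444148  46.61646862
  65.34429818 174.27919974]
grasp 157.3 [-33.22571544  32.01663189  -5.80478552  97.16793604   3.95555688
  51.01453259  26.65678526]
(0.5, -0.25) 0 -65 [-0.91 -0.   -0.42] None
(0.5, -0.25) 0 -50 [-0.77 -0.   -0.64] [-5.0, 77.0, 64.0, 52.0, -29.0, 115.0, -44.0]
(0.5, -0.25) 0 50 [ 0.77 -0.   -0.64] [87.0, 40.0, -52.0, 134.0, 204.0, 17.0, 118.0]
(0.5, -0.25) 0 65 [ 0.91 -0.   -0.42] [96.0, 58.0, -53.0, 138.0, 213.0, 34.0, 130.0]
(0.5, -0.25) 180 -65 [ 0.91 -0.   -0.42] [103.0, 67.0, -63.0, 137.0, 196.0, 28.0, -28.0]
(0.5, -0.25) 180 -50 [ 0.77 -0.   -0.64] [94.0, 47.0, -62.0, 134.0, 175.0, 15.0, -30.0]
(0.5, -0.25) 180 50 [-0.77  0.   -0.64] [13.0, 65.0, 8.0, 51.0, 8.0, 112.0, 110.0]
(0.5, -0.25) 180 65 [-0.91  0.   -0.42] None
(0.5, -0.25) 90 -65 [-0.   -0.91 -0.42] [-27.0, 49.0, 23.0, 112.0, 60.0, 56.0, -60.0]
(0.5, -0.25) 90 -50 [ 0.   -0.77 -0.64] [-27.0, 41.0, 31.0, 113.0, 47.0, 44.0, -41.0]
(0.5, -0.25) 90 50 [ 0.    0.77 -0.6
[... 3494 characters left out ...]
, -1.0, 114.0, 88.0]
(0.42, 0.0) 90 -65 [-0.   -0.91 -0.42] [-42.0, 47.0, 5.0, 108.0, 43.0, 80.0, -68.0]
(0.42, 0.0) 90 -50 [ 0.   -0.77 -0.64] [-43.0, 37.0, 11.0, 113.0, 37.0, 67.0, -59.0]
(0.42, 0.0) 90 50 [ 0.    0.77 -0.64] [24.0, 37.0, 9.0, 113.0, -49.0, 72.0, 65.0]
(0.42, 0.0) 90 65 [ 0.    0.91 -0.42] [30.0, 47.0, 7.0, 108.0, -52.0, 84.0, 72.0]
(0.42, 0.0) -90 -65 [-0.    0.91 -0.42] [-3.0, 63.0, 53.0, 109.0, -70.0, 115.0, -90.0]
(0.42, 0.0) -90 -50 [-0.    0.77 -0.64] [-14.0, 58.0, 64.0, 114.0, -70.0, 106.0, -94.0]
(0.42, 0.0) -90 50 [-0.   -0.77 -0.64] [-23.0, 38.0, -15.0, 112.0, 48.0, 77.0, 111.0]
(0.42, 0.0) -90 65 [ 0.   -0.91 -0.42] [-29.0, 48.0, -13.0, 107.0, 51.0, 88.0, 104.0]
```

Sample seated: the fingertip touched its top at z = 39.6 mm. Next I pick up the tape.

```bash
python3 - <<'E'
from h import *
x,y=.4716,.3318;o=[180,0,157.3]
fingers.gripper_to(1.0,force=60);robot.move_to([x,y,.14],o)
robot.line_to([x,y,.075],velocity=.25)
print(robot.line_to([x,y,.033],velocity=.08,f_stop=4));st("down")
fingers.gripper_to(.5,force=60);st("grip")
robot.line_to([x,y,.15],velocity=.25);st("lift")
E
```

```text
False
down t 23.79 p [0.4718 0.332  0.0331] F [-0.1  1.2 -0.2] gap 1.001
grip t 24.12 p [0.4726 0.3329 0.0345] F [-0.5 -0.3  5.5] gap 0.75
lift t 24.74 p [0.4706 0.3309 0.1484] F [-0.9  0.  -2.9] gap 0.754
```

```bash
python3 - <<'E'
from h import *
R=Ro.from_euler("xyz",[180,0,-90],degrees=True)*Ro.from_euler("y",65,degrees=True);o=R.as_euler("xyz",degrees=True).tolist();print(o)
X,Y=.44,-.24
robot.line_to([.46,.30,.25],velocity=.4)
robot.move_to([X,Y,.2],[180,0,-90]);st()
robot.move_to([X,Y,.08],o);st("tilted")
print(robot.line_to([X,Y,.024],velocity=.05,f_stop=3));st("touch")
E
```

```text
[179.99999999999997, -65.0, -89.99999999999997]
 t 27.56 p [ 0.4404 -0.2391  0.1996] F [ 1.2  1.  -2.6] gap 0.751
tilted t 31.01 p [ 0.4399 -0.2401  0.0799] F [-0.4  0.1 -2.2] gap 0.753
True
touch t 31.98 p [ 0.4398 -0.2401  0.0276] F [0.4 2.2 3.9] gap 0.754
```

```bash
python3 - <<'E'
from h import *
fingers.gripper_to(1.0);robot.pause(.2)
robot.line_to([.44,-.19,.055],velocity=.2);robot.line_to([.44,-.17,.12],velocity=.3);st()
im,E=look("lay",[.44,-.2355,.24],[180,0,180])
for d in recognise("tape_measure","wrist")[:2]: print(np.round(d["rect"]),round(d["p"],2))
h=cv2.cvtColor(im,cv2.COLOR_RGB2HSV)
m=((h[...,0]>16)&(h[...,0]<32)&(h[...,1]>170)).astype(np.uint8)
m=cv2.morphologyEx(m,cv2.MORPH_CLOSE,np.ones((15,15)));n,l,s,c=cv2.connectedComponentsWithStats(m)
for i in range(1,n):
    if s[i,4]>300: 
        cc=max(cv2.findContours((l==i).astype(np.uint8),0,1)[0],key=cv2.contourArea)[:,0];w=onz(cc.astype(float),.032,"wrist",E)[:,:2]*1000
        print(s[i],cv2.minAreaRect(np.float32(w)),w.min(0),w.max(0))
cv2.imwrite("pics/layv.png",cv2.resize(im[0:400,80:480],(600,600))[:,:,::-1]);st()
E
```

```text
t 33.34 p [ 0.44   -0.1708  0.1206] F [ 0.6  0.  -0.4] gap 1.0
[284. 184.  70.  91.] 0.74
[ 250  140   66   74 2534] ((438.6073303222656, -231.4515380859375), (68.6549301147461, 58.72864532470703), 0.24702692031860352) [ 404.33127817 -260.94451039] [ 473.00721835 -202.08553655]
[420 265  26  28 597] ((542.9614868164062, -80.05359649658203), (30.861251831054688, 23.711536407470703), 0.2971576750278473) [527.59072284 -91.96039142] [558.35204846 -68.15394136]
 t 34.4 p [ 0.4387 -0.2329  0.2372] F [-0.3  0.3 -0.3] gap 0.999
```

View pics/layv.png

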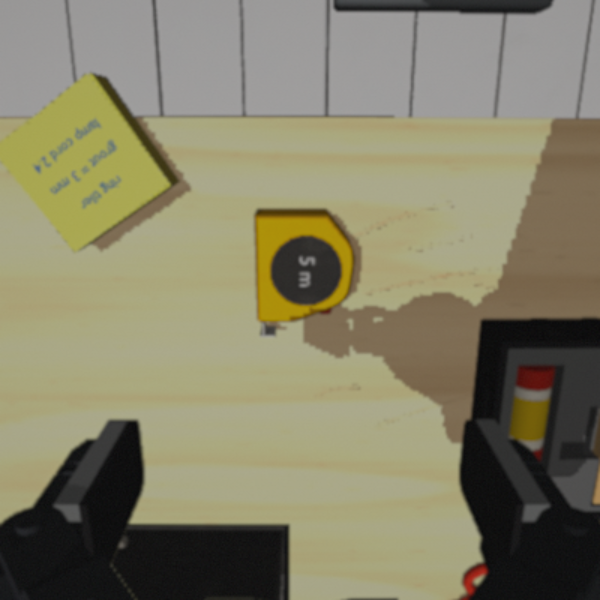

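The tape lies flat on its side in this view: body centre at crop (305,267), hook at (270,328). It is clear of the sticky block, so I regrasp it across its height and pack it.

```bash
python3 - <<'E'
from h import *
x,y=.4455,-.2315;o=[180,0,180]
robot.move_to([x,y,.08],o);print(robot.line_to([x,y,.029],velocity=.1,f_stop=4));st("down")
fingers.gripper_to(.4,force=50);st("grip")
robot.line_to([x,y,.11],velocity=.25);st("lift")
x,y=.5500,.0825
robot.move_to([x,y,.10],[180,0,-179.5]);st("above")
robot.line_to([x,y,.075],velocity=.15)
print(robot.line_to([x,y,.0355],velocity=.04,f_stop=6));st("in")
E
```

```text
False
down t 35.74 p [ 0.4461 -0.2317  0.0295] F [ 0.3 -0.7  0.6] gap 0.997
grip t 36.11 p [ 0.4463 -0.2321  0.0303] F [-1.3 -0.6  5.8] gap 0.689
lift t 36.58 p [ 0.4454 -0.2318  0.1103] F [-0.6 -0.4 -1.6] gap 0.683
above t 37.83 p [0.5499 0.08   0.0991] F [-0.7 -0.6 -1.6] gap 0.689
True
in t 39.06 p [0.5494 0.0823 0.0363] F [-0.3 -1.1  4.9] gap 0.688
```

```bash
python3 - <<'E'
from h import *
x,y=.5500,.0825
fingers.gripper_to(.82);robot.line_to([x,y,.085],velocity=.3)
fingers.gripper_to(0.0);print(robot.line_to([x,y,.05],velocity=.08,f_stop=6));st("press")
robot.line_to([x,y,.16],velocity=.4)
im,E=look("packed",[.55,.03,.29],[180,0,180])
for l in["tape_measure","wood_sample"]:
    for d in recognise(l,"wrist")[:2]: print(l,np.round(d["rect"]),round(d["p"],2))
print(proj([[.55,.0825,.038],[.55,-.0067,.04]],"wrist",E).round())
print("ik",robot.inverse_kinematics([.715,.10,.165],[180,0,180]));st()
E
```

```text
True
press t 40.72 p [0.5501 0.0825 0.0552] F [-0.6  0.2  5.1] gap -0.001
tape_measure [469.  41.  90.  49.] 0.96
tape_measure [332. 165.  60.  80.] 0.76
wood_sample [244. 166.  54. 106.] 0.85
wood_sample [273. 320. 358. 173.] 0.73
[[332. 167.]
 [245. 167.]]
ik [ 13.37912447  50.01760487 -50.67144397  59.69738319  36.54136924
  84.54528829  61.24428178]
 t 41.89 p [0.5488 0.0301 0.2875] F [ 0.7  0.2 -0.2] gap 0.0
```

Both are seated: the tape's top is at 38 mm and the sample is flush. Now the lid.

```bash
python3 - <<'E'
from h import *
H=np.array([.622,.0246,.0465]);r=.115;tr=.017;y=.10;o=[180,0,180]
robot.move_to([.66,y,.29],o);robot.line_to([.715,y,.26],velocity=.4)
print(robot.line_to([.715,y,.165],velocity=.2,f_stop=5));st("behind")
def tip(th,extra=0):
    th=np.radians(th);d=np.array([-np.cos(th),0,np.sin(th)]);n=np.array([np.sin(th),0,np.cos(th)])
    p=H+r*d+(.018+.011*np.sin(th)+extra)*n;return [p[0],y,p[2]+tr]
for th in (95,80,65,50,35,20,8):
    robot.line_to(tip(th),velocity=.2);st(th)
E
```

```text
False
behind t 43.41 p [0.7154 0.1    0.1679] F [-0.3  0.6  0. ] gap 0.002
95 t 43.83 p [0.6623 0.1002 0.1783] F [ 0.8 -0.7 -1. ] gap -0.003
80 t 44.14 p [0.6317 0.1001 0.1824] F [-0.2  0.  -0.9] gap -0.003
65 t 44.45 p [0.5997 0.0998 0.1794] F [ 0.2 -0.2  0.1] gap 0.001
50 t 44.76 p [0.5691 0.0997 0.1683] F [-0.1 -0.1  0.1] gap 0.003
35 t 45.08 p [0.5428 0.0997 0.1494] F [ 0.5 -0.7  0.3] gap -0.007
20 t 45.39 p [0.5226 0.0999 0.1236] F [ 0.3  0.2 -0.3] gap -0.001
8 t 45.67 p [0.5116 0.0999 0.0992] F [0.1 0.2 0.3] gap 0.0
```

```bash
python3 - <<'E'
from h import *
p=robot.current_tool_pos()
print(robot.line_to([.505,.06,.074],velocity=.06,f_stop=12));st("press")
robot.line_to([.50,.05,.14],velocity=.4)
im,E=look("lid",[.50,.03,.29],[180,0,180])
for l in["lid","latch","tape_measure","wood_sample"]:
    print(l,[(np.round(d["rect"]).tolist(),round(d["p"],2)) for d in recognise(l,"wrist")[:2]])
print(proj([[.48,.1586,.0645],[.48,-.1094,.0645],[.622,.1586,.0645],[.622,-.1094,.0645],[.476,.0246,.057],[.44,.0246,.057]],"wrist",E).round().tolist());st()
E
```

```text
True
press t 46.26 p [0.5069 0.0717 0.0816] F [0.3 0.7 4.6] gap -0.001
lid [([274.0, 191.0, 280.0, 189.0], 0.78), ([274.0, 125.0, 56.0, 58.0], 0.74)]
latch [([528.0, 203.0, 64.0, 60.0], 0.62), ([274.0, 195.0, 274.0, 183.0], 0.32)]
tape_measure [([461.0, 97.0, 85.0, 40.0], 0.92), ([273.0, 190.0, 279.0, 189.0], 0.55)]
wood_sample [([276.0, 193.0, 275.0, 190.0], 0.46)]
[[416.0, 152.0], [134.0, 152.0], [401.0, 284.0], [150.0, 284.0], [275.0, 146.0], [275.0, 108.0]]
 t 47.48 p [0.4992 0.0298 0.2884] F [ 0.4  0.8 -0.6] gap -0.001
```

```bash
python3 - <<'E'
from h import *
P=np.array([.476,.0246,.057]);s=.030;tr=.017;y=.0246
def tip(ph,pen=0):
    f=np.radians(ph);e=np.array([-np.sin(f),0,-np.cos(f)]);m=np.array([-np.cos(f),0,np.sin(f)])
    p=P+s*e+(.005-pen)*m+np.array([-.011*max(np.cos(f),0),0,0]);return [p[0],y,p[2]+tr]
robot.move_to([.445,y,.13],[180,0,180])
for ph in (110,95,80,65,50,35,20,10):
    c=robot.line_to(tip(ph),velocity=.12,f_stop=25);st((ph,c))
q=tip(0);print(robot.line_to([q[0]+.012,y,q[2]],velocity=.04,f_stop=12));st("in")
E
```

```text
(110, False) t 48.68 p [0.4506 0.0251 0.0897] F [0.2 0.2 0.5] gap -0.001
(95, False) t 48.93 p [0.4465 0.0246 0.0818] F [ 1.1  0.2 -0.4] gap 0.001
(80, False) t 49.18 p [0.4435 0.0245 0.0737] F [-1.4  0.3 -0.3] gap 0.001
(65, False) t 49.43 p [0.4419 0.0246 0.0656] F [-0.3 -0.1  0.2] gap 0.001
(50, False) t 49.68 p [0.4427 0.0246 0.0582] F [-0.7  0.6  0.7] gap -0.001
(35, False) t 49.93 p [0.4458 0.0246 0.052 ] F [ 0.3 -1.1 -0.5] gap -0.0
(20, False) t 50.18 p [0.451  0.0247 0.0473] F [-0.8  0.2  0.7] gap 0.001
(10, False) t 50.43 p [0.4521 0.0246 0.0445] F [-5.3 -0.3  3.6] gap 0.002
True
in t 50.67 p [0.4516 0.0245 0.0435] F [ 0.3  0.2 -0.5] gap 0.004
```

```bash
python3 - <<'E'
from h import *
y=.0246
for z in(.0435,.040):
    robot.line_to([.449,y,z],velocity=.1)
    print(robot.line_to([.468,y,z],velocity=.05,f_stop=30));st("in")
    print(np.round(robot.current_contact_force(),1))
E
```

```text
True
in t 51.25 p [0.4513 0.0243 0.0418] F [ 0.5  0.4 -0.3] gap -0.001
[ 0.5  0.4 -0.3]
True
in t 51.81 p [0.4511 0.0246 0.0396] F [-2.8 -0.3  8.5] gap -0.002
[-2.8 -0.3  8.5]
```

```bash
python3 - <<'E'
from h import *
y=.0246
robot.line_to([.438,y,.045],velocity=.2)
for z,yy in((.067,y),(.055,y),(.040,y),(.067,y+.045),(.045,y+.045)):
    robot.line_to([.438,yy,z],velocity=.25)
    c=robot.line_to([.475,yy,z],velocity=.05,f_stop=6);print(z,yy,c,np.round(robot.current_tool_pos(),4))
    robot.line_to([.438,yy,z],velocity=.25)
print(robot.current_time_s())
im,E=look("latch",[.44,.0246,.24],[180,0,0])
g=cv2.cvtColor(im,cv2.COLOR_RGB2GRAY);h=cv2.cvtColor(im,cv2.COLOR_RGB2HSV)
for x in np.arange(.425,.500,.004):
    u,v=proj([x,.0246,.05],"wrist",E)[0].astype(int);print(round(x,3),v,im[v,u],end=" ")
for c in("wrist","side"):
    if c=="side":vision.grab_frame(c)
    print(c,[(np.round(d["rect"]).tolist(),round(d["p"],2)) for d in recognise("latch",c)[:3]])
f=lambda ph,s,o:[.476-s*np.sin(ph)-o*np.cos(ph),.0246,.057-s*np.cos(ph)+o*np.sin(ph)]
print("side proj phi0/20deg end:",[proj(f(p,.036,.006),"side",ext("side")).round() for p in(0,.35)]);st()
E
```

```text
0.067 0.0246 True [0.4524 0.0243 0.0657]
0.055 0.0246 True [0.4516 0.0244 0.0545]
0.04 0.0246 True [0.4507 0.0246 0.04  ]
0.067 0.0696 True [0.4683 0.069  0.0662]
0.045 0.0696 True [0.4665 0.0694 0.0446]
57.2083
0.425 198 [232 231 189] 0.429 193 [232 231 196] 0.433 189 [232 231 194] 0.437 185 [232 231 196] 0.441 180 [232 231 198] 0.445 176 [232 231 194] 0.449 171 [231 231 194] 0.453 167 [232 231 196] 0.457 162 [232 231 198] 0.461 158 [228 225 175] 0.465 153 [232 231 230] 0.469 148 [232 230 230] 0.473 144 [221 218 216] 0.477 139 [150 145 143] 0.481 134 [43 43 43] 0.485 129 [49 49 49] 0.489 124 [49 46 48] 0.493 119 [51 49 49] 0.497 114 [49 46 48] wrist [([282.0, 150.0, 62.0, 19.0], 0.69), ([281.0, 79.0, 366.0, 158.0], 0.16)]
side [([285.0, 233.0, 12.0, 24.0], 0.53)]
side proj phi0/20deg end: [array([[286., 240.]]), array([[290., 239.]])]
 t 59.62 p [0.4399 0.0246 0.2398] F [ 0.1 -0.5  0.6] gap -0.002
```

```bash
python3 - <<'E'
from h import *
R=Ro.from_euler("xyz",[180,0,0],degrees=True)*Ro.from_euler("y",25,degrees=True);o=R.as_euler("xyz",degrees=True).tolist()
y=.0246;z=.027+.017*np.cos(np.radians(25))
robot.move_to([.42,y,z+.01],o);st()
print(robot.line_to([.475,y,z],velocity=.06,f_stop=22));st("push")
p=robot.current_tool_pos();print("tip front x",p[0]+.017*np.sin(np.radians(25))+.011*np.cos(np.radians(25)))
robot.line_to([.415,y,z+.05],velocity=.35);st()
E
```

```text
t 60.57 p [0.4218 0.0242 0.0534] F [0.2 0.4 0.5] gap -0.003
True
push t 61.16 p [0.4477 0.0241 0.0446] F [0.2 0.6 0.6] gap -0.002
tip front x 0.4648744610689378
 t 62.15 p [0.4154 0.0244 0.0926] F [ 0.4 -0.2 -0.3] gap 0.001
```

```bash
python3 -c "
from h import *
print(workorder.close_job())"
```

```text
the job is handed in; nothing more can be done
None
```

I packed the wood sample and the tape measure flat in their pockets, shut the lid and folded the latch down, then handed the job in at about 62 s. I judged the lid and latch by touch and position readings, not from a final picture, so the hook under the keeper is inferred from the latch sitting vertical at a hard stop.

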